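Scrub the treat tube, then hold its telescopic brush handle fully out

TASK

Scrub the clear treat tube with its built-in brush: hold the blue handle by its plain sides, so that the red button stays out, and work the brush fully up and fully down twice, leaving it at the bottom. Then squeeze the red button in and, with it held in, pull the handle up past its first stop to the second and last stop, so the steel rod is bared for wiping, without hauling the brush itself up off the bottom. Finish the program still gripping the handle there, fully extended (it sinks back if let go), and leave the other things on the shelf where they are.

Things in the scene. Friction and masses are not known exactly. Their poses are not given: they have to be found in the camera images.
- feeder: The treat tube, fixed to the shelf: grey base 116 mm across, 12 mm high; clear tube 80 mm across; grey lid 86 mm across, its top 146 mm above the shelf. A white brush stem rises through the lid to a white collar 28 mm across (top at 156 mm with the brush down) that the blue handle sits on. Origin: centre of the base's underside, on the tube's axis; z up; -x is the button's side.
- grip (a point): Centre of the blue handle, a block 30 x 30 mm from above, 50 mm high; 181 mm above the shelf with brush down and handle in. Axes as the treat tube's. Gripped across its plain y sides the button stays out; gripped across the x sides (one finger on the button, one on the plain side opposite) the button is squeezed in flush. A red stripe on top runs along x. It cannot turn or move sideways.
- button_face (a point): Centre of the red button's outer face when out: 21 mm from the handle's centre along -x, at the same height. The button is 20 mm wide and 24 mm high, stands 6 mm proud of the handle's -x side, and moves along x with button (so does this point).
- brush (a joint): Height of the green brush in the tube, m: 0 at the bottom, 0.050 at the top stop. Stem and handle rise with it. The bristles rub (about 5 N, besides some 2.5 N of weight with the handle), so it stays where it is left; it may start up to 0.02 high.
- handle (a joint): How far the handle is pulled up out of the stem, m: 0 in (at the start), 0.035 first stop, 0.075 second, last stop. Locked at 0 while the button is out: the brush then rises with it. Button in: slides at about 2 N to the last stop. Button let out on the way: caught at the first stop. Let go, it sinks to 0.012. Over about 7 N at the last stop drags the brush up. A black ring on the rod shows at each stop.
- button (a joint): Travel of the red button into the handle, m: 0 out, 0.006 fully in (flush); frees the handle from about 0.004. It springs out; about 2 N starts it and 5.5 N holds it fully in.
- chest: Bystander: yellow plastic treat chest with white lid and grey toggle latch, 136 x 196 x 107 mm high. Origin: centre of its underside.
- ladder: Bystander: clear acrylic ladder lying flat, 250 x 78 x 12 mm. Origin: centre of its underside, x along its length.
- bowl: Bystander: stainless bowl, 130 mm across, 50 mm high. Origin: centre of its underside.
- ball_center (a point): Bystander: centre of the blue chew ball, 52 mm across, lying in the bowl.
- spool: Bystander: cedar spool standing upright, 60 mm across, 70 mm high. Origin: centre of its underside.
- canister: Bystander: stainless canister, 84 mm across, 110 mm high. Origin: centre of its underside.
There are look-alikes about, which are no part of the job. Leave any pink or purple look-alike of the feeder alone.

How it is judged:
By the outcome, as a careful person would: the job done as asked, in the order asked, and still so for the second after the job is handed in, while the arm keeps its last pose, push and grip.
It also fails if it takes over 48 s, if anything falls off the work surface, if the arm or the gripper's body presses on something with over 40 N, if the wrist force passes 120 N, or if a joint passes its speed limit or range.

ROBOT

A 6-joint arm with a two-finger parallel gripper is mounted at the origin on the work surface. World frame = base frame: x ahead of the robot, y to its left, z up, the work surface at z = 0. Lengths are in m, angles in rad, forces in N, time in s.
With the tool pointing down it reaches from about 0.325 to 0.75 m from the base axis. Payload 7.6 kg.
Tool frame: the origin (TCP) lies between the finger pads; the fingertips stand arm.nose_length ahead of it and the grasp point (between the pads) lies 3 mm ahead of it (arm.nose_length is the distance from the TCP to the fingertips, in m); z points along the fingers, y is the line along which they close (so a half turn about z gives the same grasp; the last joint's range is limited). The gripper opens to 85 mm and grips with 20 to 120 N. Pads are 22 mm wide; open, the fingers measure 114 mm over their backs; the gripper's body (76 mm by 85 mm) begins 54 mm behind the grasp point. The pads swing forward as they close: fully open they stand 13 mm farther back than shut.
Start: joints at [1.054, 0.052, 1.401, -0, 1.689, -0.07], TCP at [0.227, 0.473, 0.253] pointing down, gripper open.
Joint ranges: [-2.9, 2.9], [-0.91, 2.17], [0.12, 2.37], [-1.06, 4.2], [0.26, 2.73], [-2.93, 2.93]. Speed limits (rad/s): [2.57, 2.57, 3.01, 3.14, 3.14, 3.14].

INTERFACE

Orientations are given as a unit quaternion [x, y, z, w].
In Python, from station import arm gives the robot as it stands. Calls block until the motion is done:
- arm.move_ptp(position, orientation): joint-space move of the TCP to a pose.
- arm.movel(position, orientation=None, velocity=0.15): straight line of the TCP; orientation=None keeps the orientation; velocity is the mean speed in m/s.
- arm.move_joints(angles): joint-space move.
- arm.move_gripper(opening, grasp_force=None): finger opening in m; grasp_force is the grip in N (None keeps the last); returns when the fingers have stopped.
- arm.sleep(seconds).
- arm.solve_ik(position, orientation): joint angles nearest the present ones, or None.
- arm.sense(): the state.
- arm.read_camera(name): name is "side" or "top" or "wrist"; returns a dict with "pixels" (480x640x3 uint8, blue, green, red), "K" (3x3 intrinsics, pixels), "T" (4x4, takes a point from camera to world coordinates). Camera axes: x right, y up, looking along -z (the intrinsics and any distortion apply to the point x, -y, -z); pixel columns grow to the right and rows downward; lengths in m; the calibration is good to about 2 mm. The wrist camera is an equidistant fisheye: a pixel r from the principal point sees the ray r / f radians off the axis. A picture is of the moment at which its call begins. There is no depth.
A pose or a line that the arm cannot do raises arm.IKError and nothing moves.
- arm.finish_job(): hands the job in; it is judged then, once.
The state is a dict: "t": time; "qpos": joint angles; "qvel": joint speeds; "joint_torque": joint torques, N m; "ee_pos": TCP position; "ee_rot": TCP orientation; "force": force on the tool from outside, world axes, zero at the start; "wrist_torque": the same for the moment, N m; "finger_gap": finger opening in m; "grasp_force": force on a finger pad.
Only numpy, scipy, OpenCV 4.12 (cv2) and the standard library are available. Lean on these libraries where they do the work, as an engineer would, in place of code of your own. Each camera call takes 0.05 s, during which the arm holds its last target. There are 200 camera calls.

## Working session

There is one attempt and no reset: what is moved stays moved. The work goes in short steps, each a Python script; the robot and the scene stay as the last script left them, time stands still between calls to the robot, and variables do not carry over. Pictures are saved under pics/ and viewed, at most 10 in all, crops included, and the job is handed in when it is done.

```bash
mkdir -p pics; ls
python3 - <<'E'
from station import arm
import cv2,numpy as np
for n in("top","side"):
    c=arm.read_camera(n); cv2.imwrite(f"pics/{n}0.png",c["pixels"]); np.savez(f"{n}0.npz",**c); print(n,c["K"].tolist(),np.round(c["T"],3).tolist(),[k for k in c])
s=arm.sense(); print(s["t"],s["ee_pos"],s["ee_rot"],s["force"],arm.nose_length)
E
```

```text
pics
top [[536.7160286965046, 0.0, 318.5776654613201], [0.0, 536.7160286965046, 233.35374862070148], [0.0, 0.0, 1.0]] [[-0.023, 0.998, -0.066, 0.406], [-1.0, -0.023, 0.0, -0.031], [-0.001, 0.066, 0.998, 1.495], [0.0, 0.0, 0.0, 1.0]] ['pixels', 'K', 'T']
side [[440.80104625069896, 0.0, 316.5354504584485], [0.0, 440.80104625069896, 240.94031189009777], [0.0, 0.0, 1.0]] [[0.964, 0.175, -0.201, 0.275], [-0.266, 0.593, -0.76, -0.864], [-0.014, 0.786, 0.618, 0.804], [0.0, 0.0, 0.0, 1.0]] ['pixels', 'K', 'T']
0.1 [0.22672748 0.47326892 0.25255748] [ 2.21562498e-01  9.75145938e-01 -6.54618714e-04 -1.74020810e-04] [-0.48270958  0.18876157  0.36457027] 0.022
```

View pics/top0.png

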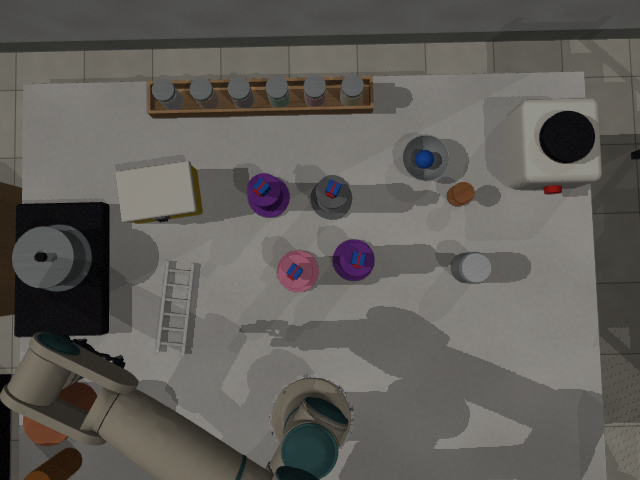

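View pics/side0.png

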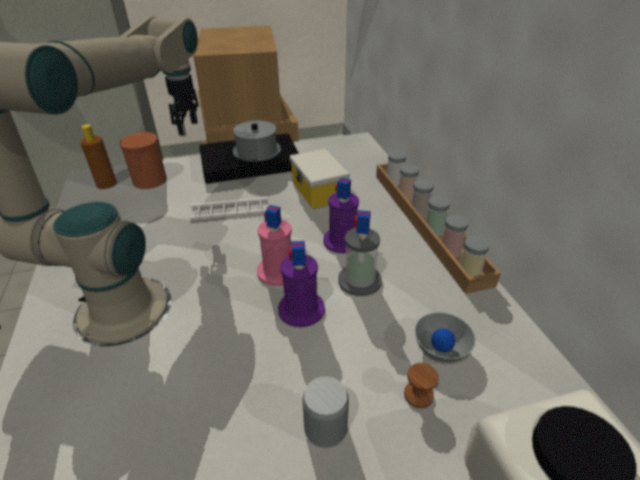

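The clear feeder has the grey lid at top-view (331,193), side-view (361,245). Purple and pink look-alikes stand at top-view (267,193), (354,260) and (298,271). I'll measure its handle now.

```bash
cat > h.py <<'E'
import cv2,numpy as np
def ray(c,u,v):
    K,T=c["K"],c["T"]; d=np.array([(u-K[0,2])/K[0,0],-(v-K[1,2])/K[1,1],-1.]); return T[:3,3],T[:3,:3]@d
def onplane(c,u,v,z):
    o,d=ray(c,u,v); return o+d*(z-o[2])/d[2]
def meet(c1,p1,c2,p2):
    o1,d1=ray(c1,*p1);o2,d2=ray(c2,*p2); s=np.linalg.lstsq(np.c_[d1,-d2],o2-o1,rcond=None)[0]
    a,b=o1+s[0]*d1,o2+s[1]*d2; return (a+b)/2,np.linalg.norm(a-b)
def masks(c,box):
    x0,y0,x1,y1=box; h=cv2.cvtColor(c["pixels"],cv2.COLOR_BGR2HSV).astype(int); H,S,V=h[...,0],h[...,1],h[...,2]
    w=np.zeros(H.shape,bool); w[y0:y1,x0:x1]=1
    return w&(abs(H-112)<12)&(S>120)&(V>60), w&((H<8)|(H>172))&(S>120)&(V>60)
def cen(m): y,x=np.nonzero(m); return x.mean(),y.mean(),len(x)
E
python3 - <<'E'
from h import *
t=dict(np.load("top0.npz"));s=dict(np.load("side0.npz"))
bt,rt=masks(t,(318,172,350,206)); bs,rs=masks(s,(345,205,378,240))
for m in(bt,rt,bs,rs): print(cen(m))
print(meet(t,cen(bt|rt)[:2],s,cen(bs|rs)[:2]))
for u,v in[(331,193)]: print(onplane(t,u,v,.15))
a=cv2.resize(t["pixels"][165:215,305:365],None,fx=8,fy=8,interpolation=cv2.INTER_NEAREST)
b=cv2.resize(s["pixels"][200:300,330:390],None,fx=5,fy=5,interpolation=cv2.INTER_NEAREST)
o=np.zeros((500,780,3),np.uint8);o[:400,:480]=a;o[:500,480:780]=b;cv2.imwrite("pics/z.png",o)
# neighbours
for n,p in dict(purpA=(262,187),purpB=(359,260),pink=(294,271)).items(): print(n,onplane(t,*p,.2))
E
```

```text
(np.float64(332.7642276422764), np.float64(187.17073170731706), 123)
(np.float64(330.7857142857143), np.float64(191.95238095238096), 42)
(np.float64(362.79245283018867), np.float64(223.71698113207546), 212)
(np.float64(355.0), np.float64(221.0), 11)
(array([ 0.60192307, -0.06693594,  0.18301729]), np.float64(0.004308669409038892))
[ 0.59733019 -0.06498476  0.15      ]
purpA [0.60874188 0.10377788 0.2       ]
purpB [ 0.42605949 -0.12728752  0.2       ]
pink [0.4031358  0.02989846 0.2       ]
```

View pics/z.png

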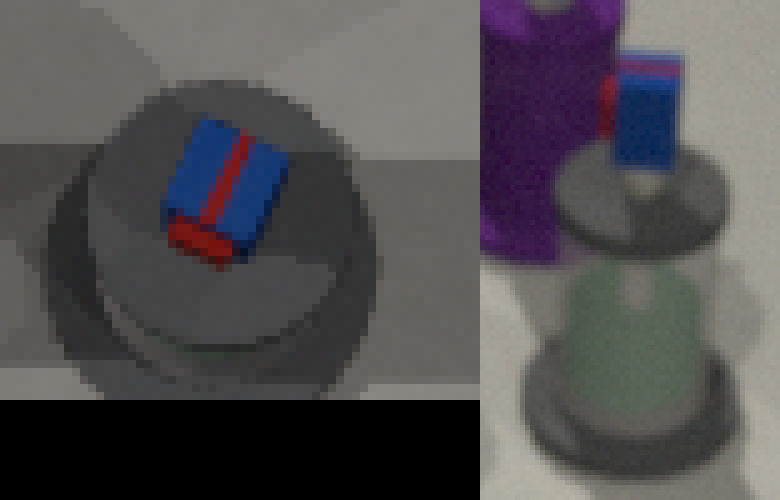

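The stripe and the red button show the button side pointing image-down-left, so feeder yaw is about -23.5°. The handle centre is near (0.60,-0.067). Height fits the brush being nearly down. Next I'll move above it and refine with the wrist camera.

```bash
cat >> h.py <<'E'
from scipy.spatial.transform import Rotation as Ro
def quat(yaw):  # tool down, tool y (closing line) along world heading yaw
    y=np.array([np.cos(yaw),np.sin(yaw),0]);z=np.array([0,0,-1.]);return Ro.from_matrix(np.c_[np.cross(y,z),y,z]).as_quat()
def wray(c,u,v):
    K,T=c["K"],c["T"]; a=np.array([(u-K[0,2])/K[0,0],(v-K[1,2])/K[1,1]]);r=np.hypot(*a)
    d=np.array([*(a/r*np.sin(r)),np.cos(r)]); return T[:3,3],T[:3,:3]@(d*[1,-1,-1])
def wplane(c,u,v,z):
    o,d=wray(c,u,v); return o+d*(z-o[2])/d[2]
E
python3 - <<'E'
from h import *; from station import arm
yaw=np.radians(-23.5); 
for k in range(4):
    q=arm.solve_ik([.602,-.067,.32],quat(yaw+k*np.pi/2)); print(k*90,None if q is None else np.round(q,2))
p=arm.sense()["ee_pos"]; arm.movel([p[0],p[1],.35],velocity=.25)
best=min((1,3),key=lambda k:abs(arm.solve_ik([.602,-.067,.32],quat(yaw+k*np.pi/2))[5]))
print("y grip",best*90)
arm.move_ptp([.602,-.067,.34],quat(yaw+best*np.pi/2))
arm.sleep(.3)
c=arm.read_camera("wrist");np.savez("w1.npz",**c);cv2.imwrite("pics/w1.png",c["pixels"])
s=arm.read_camera("side");np.savez("side1.npz",**s)
print(c["K"].tolist(),np.round(c["T"],3).tolist(),arm.sense()["t"],arm.sense()["ee_pos"],arm.sense()["force"])
E
```

```text
0 [-0.17  0.28  1.01 -0.    1.85  0.24]
90 [-0.17  0.28  1.01 -0.    1.85 -1.33]
180 [-0.17  0.28  1.01 -0.    1.85 -2.9 ]
270 [-0.17  0.28  1.01 -0.    1.85  1.81]
y grip 90
[[371.64829954431775, 0.0, 318.07379010848854], [0.0, 371.64829954431775, 239.91868057535868], [0.0, 0.0, 1.0]] [[0.399, -0.881, -0.256, 0.537], [0.917, 0.383, 0.113, -0.038], [-0.001, -0.279, 0.96, 0.461], [0.0, 0.0, 0.0, 1.0]] 3.375 [ 0.60200002 -0.06682653  0.34002073] [ 0.44106204  0.54343176 -0.69849426]
```

View pics/w1.png

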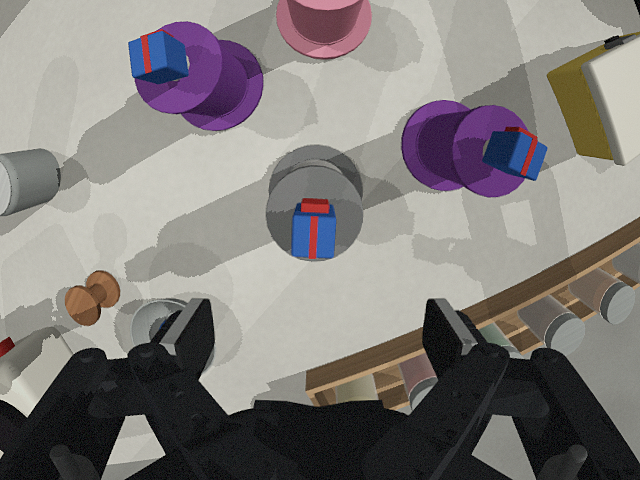

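The wrist view shows the grey-lid feeder with the handle's top face at about x 292–335, y 217–260. The stripe is vertical there and the button is at (315,205), so the yaw is right. I'll measure the stripe and the face size to get the height.

Run:
```python
from h import *
c=dict(np.load("w1.npz"));t=dict(np.load("top0.npz"))
b,r=masks(c,(285,190,345,265))
print(cen(b),cen(r))
n,l,st,ce=cv2.connectedComponentsWithStats(r.astype(np.uint8))
for i in range(1,n):
    if st[i,4]>20: print(st[i],ce[i])
i=max(range(1,n),key=lambda i:st[i,3]); ys,xs=np.nonzero(l==i)
lo,hi=ys.min(),ys.max()+1; f=np.polyfit(ys,xs,1); A=(np.polyval(f,lo),lo-.5);B=(np.polyval(f,hi-1),hi-.5)
row=b|r
for y in (222,230,240,250,256): x=np.nonzero(row[y])[0]; print(y,x.min(),x.max())
for z in(.206,.211,.216,.221,.226):
    a,e=wplane(c,*A,z),wplane(c,*B,z); L=wplane(c,x.min()-.5,256,z);R=wplane(c,x.max()+.5,256,z)
    print(z,np.round((a+e)[:2]/2,4),"len",np.linalg.norm(a-e).round(4),"wid",np.linalg.norm(L-R).round(4),"yaw",np.degrees(np.arctan2(*(e-a)[1::-1])).round(1),"top:",onplane(t,333.4,186.8,z).round(4)[:2])
```

```text
(np.float64(313.1963190184049), np.float64(232.98650306748468), 1630) (np.float64(313.82522796352583), np.float64(218.9224924012158), 658)
[301 198  28  15 377] [314.5994695  205.15649867]
[309 216   9  43 281] [312.78647687 237.39145907]
222 292 335
230 292 335
240 292 334
250 292 333
256 295 333
0.206 [ 0.6017 -0.0709] len 0.032 wid 0.0283 yaw -26.2 top: [ 0.6044 -0.0697]
0.211 [ 0.6004 -0.0703] len 0.0313 wid 0.0277 yaw -26.2 top: [ 0.6036 -0.0696]
0.216 [ 0.5991 -0.0697] len 0.0307 wid 0.0272 yaw -26.2 top: [ 0.6028 -0.0694]
0.221 [ 0.5979 -0.069 ] len 0.0301 wid 0.0266 yaw -26.2 top: [ 0.6021 -0.0693]
0.226 [ 0.5966 -0.0684] len 0.0295 wid 0.0261 yaw -26.2 top: [ 0.6013 -0.0691]
```

```bash
cat >> h.py <<'E'
YAW=np.radians(-25.2)
def log(arm,tag):
    s=arm.sense(); print(tag,"t%.2f"%s["t"],s["ee_pos"].round(4),"F",np.round(s["force"],1),"gap %.4f"%s["finger_gap"],"g",np.round(s["grasp_force"],1)); return s
def creep(arm,x,y,z,dz,thr,n=12,f0=0.):
    for i in range(n):
        z+=dz; arm.movel([x,y,z],velocity=.03)
        s=arm.sense(); print("  z %.4f real %.4f Fz %.1f"%(z,s["ee_pos"][2],s["force"][2]))
        if abs(s["force"][2]-f0)>thr: break
    return z
E
python3 - <<'E'
from h import *; from station import arm
x,y=.602,-.070; q=quat(YAW+np.pi/2)
arm.move_ptp([x,y,.26],q); arm.move_gripper(.06,25); arm.movel([x,y,.185],velocity=.12); arm.sleep(.2); log(arm,"down")
arm.move_gripper(.0,25); arm.sleep(.2); log(arm,"grip")
c=arm.read_camera("side");np.savez("side2.npz",**c)
cv2.imwrite("pics/s2.png",cv2.resize(c["pixels"][180:300,300:430],None,fx=4,fy=4))
E
```

```text
down t5.14 [ 0.6024 -0.0701  0.1861] F [ 0.6 -0.8 -0.2] gap 0.0599 g 0.0
grip t5.71 [ 0.6019 -0.0704  0.1853] F [-2.9 -2.3  3. ] gap 0.0296 g 29.1
```

View pics/s2.png

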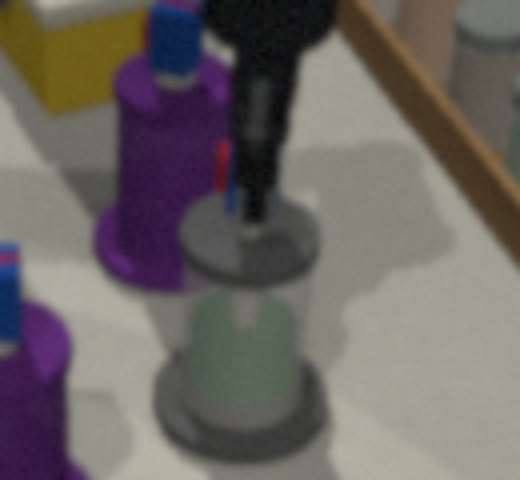

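The fingers hold the plain sides with a 29.6 mm gap and low side force. The button (red, crop (222,165)) is clear. I'll find the bottom and then the top stop by force.

Run:
```python
from h import *; from station import arm
x,y=.602,-.070
arm.move_gripper(.0,60)
zb=creep(arm,x,y,.185,-.002,13,12); log(arm,"bottom")
arm.movel([x,y,zb+.046],velocity=.08); log(arm,"up46")
zt=creep(arm,x,y,zb+.046,.002,18,6); log(arm,"top"); print(zb,zt)
```

```text
z 0.1830 real 0.1827 Fz -0.1
  z 0.1810 real 0.1806 Fz 0.6
  z 0.1790 real 0.1786 Fz 0.2
  z 0.1770 real 0.1766 Fz 0.3
  z 0.1750 real 0.1753 Fz 3.4
  z 0.1730 real 0.1752 Fz 12.0
  z 0.1710 real 0.1751 Fz 19.9
bottom t7.72 [ 0.6023 -0.0704  0.1751] F [-10.7  -3.9  19.9] gap 0.0294 g 64.1
up46 t8.45 [ 0.6019 -0.0703  0.2163] F [-0.7 -4.4 -1.9] gap 0.0292 g 61.6
  z 0.2190 real 0.2176 Fz -4.7
  z 0.2210 real 0.2193 Fz -5.4
  z 0.2230 real 0.2212 Fz -6.3
  z 0.2250 real 0.2232 Fz -6.1
  z 0.2270 real 0.2252 Fz -6.0
  z 0.2290 real 0.2266 Fz -8.7
top t9.95 [ 0.6018 -0.0703  0.2266] F [ 3.1 -5.  -8.7] gap 0.0298 g 61.0
0.17099999999999999 0.22899999999999998
```

Run:
```python
from h import *; from station import arm
x,y=.602,-.070
zt=creep(arm,x,y,.229,.002,18,6); log(arm,"top"); print(zt)
c=arm.read_camera("side");np.savez("side3.npz",**c)
cv2.imwrite("pics/s3.png",cv2.resize(c["pixels"][160:300,300:430],None,fx=4,fy=4))
```

```text
z 0.2310 real 0.2269 Fz -14.6
  z 0.2330 real 0.2272 Fz -21.8
top t10.45 [ 0.6016 -0.0703  0.2272] F [  5.6  -6.8 -21.8] gap 0.0290 g 62.5
0.233
```

View pics/s3.png

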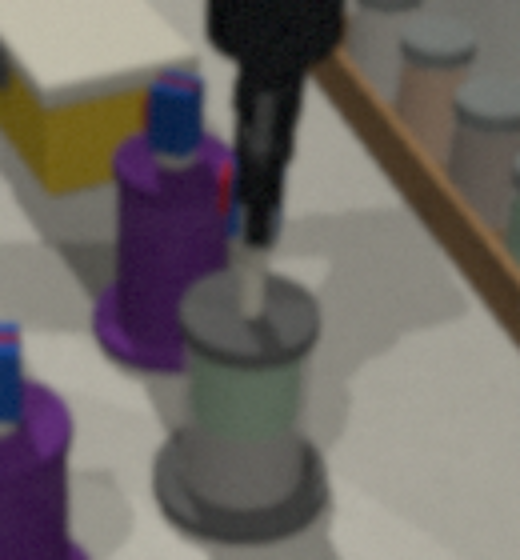

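The brush (green) is at the top under the lid with the stem exposed. The stops lie at TCP z ≈ 0.175 and 0.227, so the 50 mm stroke is confirmed. I'll finish the strokes now.

Run:
```python
from h import *; from station import arm
x,y=.602,-.070
def to(z,thr,dz):
    arm.movel([x,y,z],velocity=.08); return creep(arm,x,y,z,dz,thr,6)
to(.174,14,-.002); log(arm,"B1")
to(.230,18,.002); log(arm,"T2")
to(.174,14,-.002); log(arm,"B2")
arm.movel([x,y,.1755],velocity=.03); log(arm,"relax")
arm.move_gripper(.07); arm.sleep(.2)
log(arm,"open")
arm.movel([x,y,.255],velocity=.15); log(arm,"clear")
arm.move_ptp([x,y,.255],quat(YAW)); log(arm,"turn")
```

```text
z 0.1720 real 0.1752 Fz 13.7
  z 0.1700 real 0.1751 Fz 21.6
B1 t11.88 [ 0.6023 -0.0704  0.1751] F [-13.3  -3.5  21.6] gap 0.0294 g 67.6
  z 0.2320 real 0.2271 Fz -18.0
  z 0.2340 real 0.2273 Fz -24.6
T2 t13.28 [ 0.6015 -0.0703  0.2273] F [  8.1  -5.5 -24.6] gap 0.0295 g 62.8
  z 0.1720 real 0.1752 Fz 13.9
  z 0.1700 real 0.1751 Fz 21.9
B2 t14.68 [ 0.6022 -0.0704  0.1751] F [-12.2  -3.3  21.9] gap 0.0288 g 68.2
relax t15.02 [ 0.6018 -0.0703  0.1755] F [-2.1 -5.2  0.5] gap 0.0294 g 65.6
open t15.69 [ 0.602  -0.0699  0.1755] F [ 0.3 -0.2  0. ] gap 0.0702 g 0.0
clear t16.38 [ 0.6017 -0.07    0.2538] F [ 0.5 -0.1  0.5] gap 0.0701 g 0.0
turn t17.77 [ 0.6019 -0.07    0.2545] F [0.3 1.  1. ] gap 0.0703 g 0.0
```

Run:
```python
from h import *; from station import arm
x,y=.602,-.070
arm.movel([x,y,.184],velocity=.12); arm.sleep(.2); log(arm,"at")
arm.move_gripper(.0,40); arm.sleep(.3); log(arm,"grip")
arm.movel([x,y,.188],velocity=.02); log(arm,"+4")
arm.movel([x,y,.199],velocity=.03); log(arm,"+15")
c=arm.read_camera("side");np.savez("side4.npz",**c)
cv2.imwrite("pics/s4.png",cv2.resize(c["pixels"][160:300,300:430],None,fx=4,fy=4))
```

```text
at t18.72 [ 0.6024 -0.0701  0.1851] F [-0.4 -0.3  0.1] gap 0.0699 g 0.0
grip t19.45 [ 0.6002 -0.069   0.1847] F [-16.6   5.1   9.1] gap 0.0298 g 39.1
+4 t19.80 [ 0.6001 -0.069   0.1867] F [-11.8   5.   -2. ] gap 0.0296 g 39.8
+15 t20.32 [ 0.6001 -0.069   0.1977] F [-13.3   5.9  -0.7] gap 0.0298 g 39.8
```

View pics/s4.png

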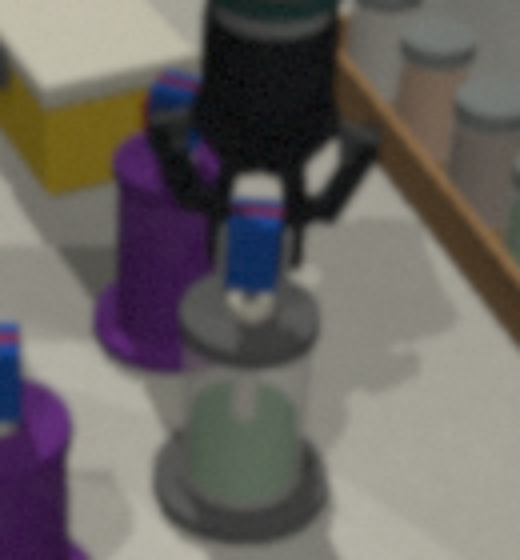

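The brush (green, crop (240,445)) is still at the bottom and the handle is rising. The 29.8 mm gap means the button is flush. There is about 14 N of side load, so I'll recentre, then pull to the last stop by force.

Run:
```python
from h import *; from station import arm
x,y=.6,-.069
arm.movel([x,y,.202],velocity=.02); arm.sleep(.2);log(arm,"recentred")
arm.movel([x,y,.254],velocity=.06); arm.sleep(.2); s=log(arm,"free"); f0=s["force"][2]
z=.254
for i in range(20):
    z+=.0006; arm.movel([x,y,z],velocity=.02); arm.sleep(.1)
    f=np.mean([arm.sense()["force"][2]]); p=arm.sense()["ee_pos"][2]; print("  %.4f %.4f %.2f"%(z,p,f))
    if f-f0<-2.8: break
log(arm,"end")
c=arm.read_camera("side");np.savez("side5.npz",**c)
cv2.imwrite("pics/s5.png",cv2.resize(c["pixels"][140:300,300:430],None,fx=3.7,fy=3.7))
```

```text
recentred t20.90 [ 0.5996 -0.0688  0.2017] F [-5.3  2.2 -1. ] gap 0.0293 g 39.8
free t22.12 [ 0.5997 -0.0689  0.2551] F [-5.6  2.9 -1. ] gap 0.0295 g 40.0
  0.2546 0.2556 -1.24
  0.2552 0.2562 -1.44
  0.2558 0.2568 -1.11
  0.2564 0.2574 -1.30
  0.2570 0.2580 -2.02
  0.2576 0.2586 -1.60
  0.2582 0.2592 -0.77
  0.2588 0.2598 -2.10
  0.2594 0.2598 -4.34
end t25.27 [ 0.5997 -0.0689  0.2598] F [-4.8  3.6 -4.3] gap 0.0296 g 40.3
```

View pics/s5.png

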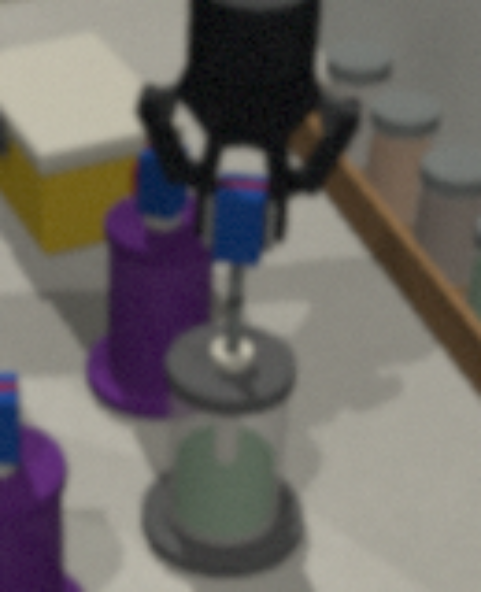

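The steel rod is bared with its black ring showing, the collar sits on the lid and the brush is at the bottom. The stop was felt at TCP z 0.2598, 75 mm above the start. That's complete, so I'll hand in.

```bash
python3 -c "
from station import arm
print(arm.finish_job())"
```

```text
the job is handed in; nothing more can be done
None
```

I scrubbed the tube fully up and down twice, then squeezed the button in and pulled the handle to its last stop with the brush left at the bottom, and handed the job in with the handle still gripped, at about 25 s of the 48 s allowed.

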